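Move a slide-on battery pack from the charger to the work light

ROBOT

A 6-joint arm with a two-finger parallel gripper is mounted at the origin on the work surface; the furniture and walls round the work are solid. World frame = base frame: x ahead of the robot, y to its left, z up, the work surface at z = 0. Lengths are in m, angles in rad, forces in N, time in s.
With the tool pointing down it reaches from about 0.35 to 0.775 m from the base axis. Payload 7.3 kg.
Tool frame: the origin (TCP) lies at the very end of the fingers, on their centre line; the grasp point (between the pads) lies 19 mm behind it (robot.hold_point_z is the z of the grasp point in the tool frame, in m); z points along the fingers, y is the direction in which the jaws open and shut (so a half turn about z gives the same grasp; the last joint's range is limited). The gripper opens to 92 mm and grips with 3 to 60 N. Pads are 19 mm wide; open, the fingers measure 130 mm over their backs; the gripper's body (75 mm by 190 mm) begins 47 mm behind the grasp point.
Start: joints at [0.957, 0.342, 1.524, -0, 1.275, -0.146], TCP at [0.237, 0.469, 0.227] pointing down, gripper open.
Joint ranges: [-2.53, 2.53], [-0.77, 2.02], [0.04, 2.7], [-1, 4.14], [0.28, 2.66], [-3.11, 3.11]. Speed limits (rad/s): [2.57, 2.57, 3.14, 3.14, 3.14, 3.14].

INTERFACE

Orientations are given as a unit quaternion [x, y, z, w].
In Python, from rig import robot gives the robot as it stands.
- The arm moves only by the tool play_rows, never from a script. Its argument "rows" is a list that holds one entry, the list of rows, each a list of 5 numbers: the opening, from 0 (shut) to 1 (fully open), then the shift along the world's x, y, z in mm, then the turn about the world's z in rad. A call has 1 to 12 rows; each row shifts and turns the commanded pose from where the row before left it; what a row does not reach is not made up. A row lasts 1/8 s, in which the tool goes at most 62.5 mm and 10.7 degrees, less where a joint would pass 70% of its speed; a pose out of reach is approached as far as the arm can. A call is refused whole if a number of a shift passes 62.5 or a number of a turn 0.188, either way. A call with a gripper value outside its range is refused whole. The fingers move at their own pace and stop on an object; "force" is the grip in N (left out, the last holds). Time passes only in rows, so rows that do not move let the fingers close. It gives the time, the measured TCP pose, the force and the opening at its end, in the units of the state.
- robot.get_obs(): the state, without advancing time (a new reading comes with each control period).
- robot.capture(name): name is "scene" or "top" or "wrist"; returns the picture (400x640x3 uint8, red, green, blue); there is no depth.
- robot.camera_info(name): a dict with "K" (3x3 intrinsics, pixels), "R" (3x3) and "t" (3): a world point X has camera coordinates R X + t. Camera axes: x right, y down, z forward; pixel columns grow to the right and rows downward; lengths in m; the calibration is good to about 2 mm. The wrist camera is an equidistant fisheye: a pixel r from the principal point sees the ray r / f radians off the axis. A picture is of the moment at which its call begins: read the wrist's pose just before it. camera_info takes no time and is no camera call; for the wrist camera it gives the pose at the moment of the call.
- robot.hand_in(): hands the job in, once; it reports no verdict.
The state is a dict: "clock": time; "joints": joint angles; "joint_vel": joint speeds; "effort": joint torques, N m; "position": TCP position; "tcp_rot": TCP orientation; "force": force on the tool from outside, world axes, zero at the start; "torque": the same for the moment, N m; "opening": finger opening in m.
Only numpy, scipy, OpenCV 4.12 (cv2) and the standard library are available. Lean on these libraries where they do the work, as an engineer would, in place of code of your own. Each camera call takes 0.05 s, during which the arm holds its last target.

TASK

The battery pack on the bench charger is charged: press down the charger's catch tongue so that the pack springs loose, slide the pack out of the charger, then slide it into the matching dovetail of the work light until the light's sprung catch clicks behind it and it stays home by itself. Work gently: never pull the pack against a closed catch, and push only as hard as the spring needs, since the catches and end stops break under heavy force. Leave the tin box, the sanding block and the screwdriver where they are.

Things in the scene. Friction and masses are not known exactly. Their poses are not given: they have to be found in the camera images.
- pack: Battery pack, 0.3 kg: grey block with a black dovetail foot below. Origin: middle of the foot's underside, +x the front that enters a dock first, z up. Foot: x -20 to 20 mm, 10 mm high, 53 mm wide near the bottom, 43 mm at the top. Block: x -40 to 20, y -24 to 24, z 13 to 55 mm, so it overhangs the foot at the rear.
- pack_grip (a point): Middle of the pack's grey block at gripping height, 40 mm above the foot's underside and 10 mm behind the pack's origin (pack x -10, z 40 mm); the block is 48 mm wide here, ribbed sides at y -24 and +24 mm: grip it across y.
- charger: Bench charger, black, fixed: a dock with a plain box housing (46 mm high) behind it, x 71 to 113 mm. Origin on the bench under the middle of the dock's mouth, +x the way the pack slides in, z up. Dock x -64 to 76, y -42 to 42 mm, floor 18 mm above the bench. Pack home: its origin at x 32, y 0, z 18 mm, axes parallel, a tooth 4 mm high behind its foot; a sprung ejector pushes it out with 6.5 N.
- charger_pad (a point): Middle of the top of the ribbed pressing end (26 mm along x, 40 mm along y, open at the sides) of the charger's catch tongue, 16 mm above the bench, at charger x -48 mm. Pressed straight down 5 to 7 mm (2 to 4 N plus friction; then a stop) it frees the pack: the ejector throws it about 20 mm out, and the catch cannot close again.
- charger_mouth (a point): Middle of the floor at the charger's mouth (x 0, z 18 mm). The apron in front is at floor height to x -26 mm. The rails run from x 0 to 58 mm, 29 mm high above the bench; flared guides stand at x -15 to 0. A freed pack slides out along -x and can be lifted once its origin is beyond x -22 mm.
- light: Work light, black, fixed: a dock like the charger's (same axes, origin, floor, apron, rails, tongue) with a tilted lamp head on a yoke behind it, x 75 to 125 mm, up to 90 mm high. The pack's origin when home lies anywhere from x 23 to 41 mm: the inner block with catch, ejector and end stop is set differently each time, is not measured and must be felt.
- light_mouth (a point): Middle of the floor at the light's mouth (light x 0, z 18 mm). Lower the pack onto the apron with its origin near x -30 mm, y 0, then push along +x. Guides from x -15 to 0 mm funnel it in from about 5 mm off narrowing to 0; in the rails it has 1.2 mm play to each side.
- light_pad (a point): Middle of the pressing end of the light's catch tongue, near light x -48 mm (within 9), 16 mm above the bench. What a push feels: the foot's front rides over the sprung tooth (up to 4 N), from 20 mm before home the ejector pushes back 2.5 rising to 6.5 N, more when pushed fast; at home the tooth springs up behind the foot; 2 mm on is a hard stop. Not clicked, a released pack is pushed back 19 mm.
- tin_box: Closed tin box, 63 x 89 x 23 mm, a bystander. Origin under its middle.
- sanding_block: Sanding block, 64 x 100 x 27 mm, a bystander. Origin under its middle.
- screwdriver: Screwdriver lying flat, 150 mm long, 20 mm thick handle, a bystander. Origin under its middle.

How it is judged:
On the way, in this order (a step that is already met when the one before it is completed fails the run):
1. the charger's catch is released: the pack has sprung at least 6 mm out of its home (x of pack in the frame of charger below 0.026 m), for 0.1 s.
2. the pack is clear of the charger (horizontal distance between pack and charger above 0.09 m), for 0.1 s.
At the end, for the whole second after the job is handed in: The pack is let go and at rest, latched in the work light: its origin at x 22.5 to 44 mm of the light's frame (unlatched: below 22), within 4 mm sideways and in height, in line within 0.08 rad; tin box, sanding block and screwdriver within 20 mm of where they stood (x of pack in the frame of light between 0.0225 and 0.044 m and y of pack in the frame of light between -0.004 and 0.004 m and z of pack in the frame of light between 0.014 and 0.022 m and angle between the x axis of pack and the x axis of light, either way round below 0.08 rad and linear speed of pack below 0.01 m/s and distance of each of tin_box, sanding_block, screwdriver from where it was at the start of the episode below 0.02 m); the robot touches nothing.
It fails at once if the pack is forced against the light (over 35 N) (contact force between pack and light above 35 N).
It fails at once if the pack is forced against the charger or its closed catch (over 35 N) (contact force between pack and charger above 35 N).
It fails at once if the robot presses the charger or the light with over 35 N (contact force between the arm and charger above 35 N or contact force between the arm and light above 35 N).
It fails at once if the tin box, the sanding block or the screwdriver is moved over 20 mm (distance of any of tin_box, sanding_block, screwdriver from where it was at the start of the episode above 0.02 m).
It also fails if it takes over 67 s, if anything falls off the work surface, if the arm or the gripper's body presses on something with over 40 N, if the wrist force passes 120 N, or if a joint passes its speed limit or range.

## Working session

There is one attempt and no reset: what is moved stays moved. The work goes in short steps, Python scripts to look and compute and a tool call to move; the robot and the scene stay as the last step left them, time stands still between calls to the robot, and variables do not carry over. Pictures are saved under pics/ and viewed, and the job is handed in when it is done.

Besides the shell and the picture viewer there is one more tool, called after "Call:" as name(argument=value, ...) on one line, values as JSON. play_rows: Moves the arm, as the interface text tells. Its arguments: {"type":"object","properties":{"rows":{"type":"array","items":{"type":"array","items":{"type":"array","items":{"type":"number"}}}},"force":{"type":"number"}},"required":["rows"]}

```bash
ls; mkdir -p pics; python3 - <<'E'
from rig import robot
import cv2
o=robot.get_obs();print(o)
for n in("scene","top","wrist"):
    ci=robot.camera_info(n);print(n,ci)
    im=robot.capture(n);cv2.imwrite(f"pics/{n}0.png",im[:,:,::-1])
E
```

```text
pics
{'clock': 0.0, 'joints': array([ 9.56987117e-01,  3.42705440e-01,  1.52500625e+00,  1.99054682e-05,
        1.27537757e+00, -1.45978409e-01]), 'joint_vel': array([ 0.00047833,  0.00053811,  0.00021103,  0.00113907, -0.00104303,
        0.00130452]), 'effort': array([ 2.64350012e-03, -4.31240666e+01, -2.44222730e+01,  7.18633225e-02,
        5.56501374e-02, -1.46854982e-04]), 'position': array([0.23648395, 0.4682795 , 0.22605768]), 'tcp_rot': array([ 2.31790821e-01,  9.72765365e-01, -6.91422033e-04, -2.86327837e-04]), 'force': array([ 0.83565774, -0.20060968, -0.13675183]), 'torque': array([-0.01226571,  0.05857787, -0.04656594]), 'opening': 0.0919943644578974}
scene {'K': array([[417.43971013,   0.        , 322.26560039],
       [  0.        , 417.43971013, 201.79353078],
       [  0.        ,   0.        ,   1.        ]]), 'R': array([[ 0.51626458, -0.85642712, -0.0018624 ],
       [-0.61451803, -0.36892245, -0.69732619],
       [ 0.59652198,  0.36114929, -0.7167515 ]]), 't': array([-0.33201264,  0.30885872,  0.64576647])}
top {'K': array([[410.59787381,   0.        , 320.99342974],
       [  0.        , 410.59787381, 204.85264154],
       [  0.        ,   0.        ,   1.        ]]), 'R': array([[ 0.00192831, -0.99999645,  0.00183884],
       [-0.99061075, -0.00216158, -0.13669557],
       [ 0.13669906, -0.00155798, -0.9906114 ]]), 't': array([-0.09711789,  0.4919453 ,  0.83466121])}
wrist {'K': array([[309.70691629,   0.        , 324.08670592],
       [  0.        , 309.70691629, 199.71271014],
       [  0.        ,   0.        ,   1.        ]]), 'R': array([[ 0.45131076,  0.89236476, -0.00193274],
       [ 0.85620765, -0.43241209,  0.28271583],
       [ 0.25144991, -0.12924752, -0.95920176]]), 't': array([-0.52323688, -0.03475635,  0.39208049])}
```

View pics/scene0.png

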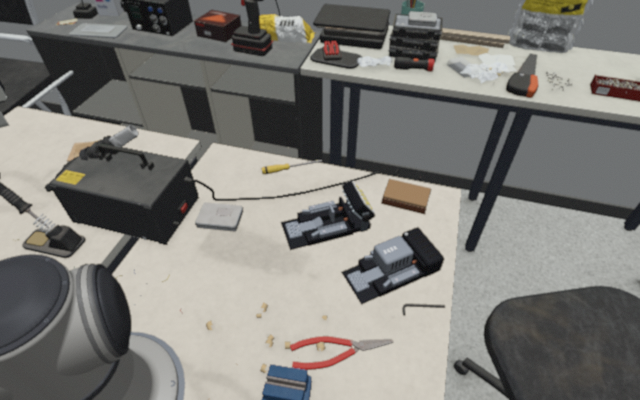

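View pics/top0.png

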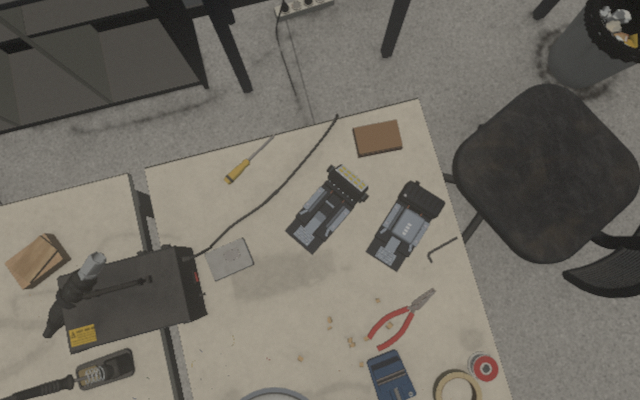

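View pics/wrist0.png

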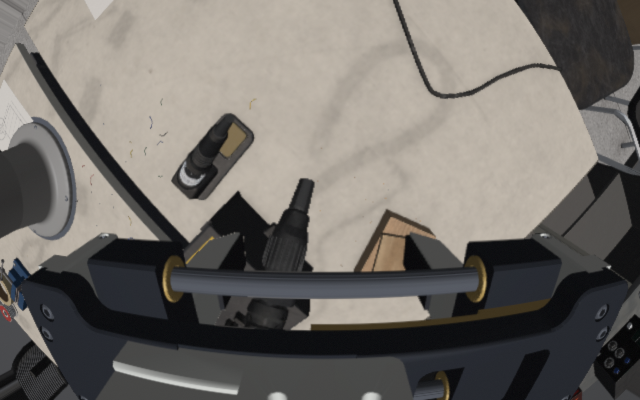

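The scene and top views show the charger with the pack near (405,225) in the top image and the light near (328,208). Both docks have their mouths toward lower-left. I'll zoom in on the top view.

```bash
python3 - <<'E'
import cv2
im=cv2.imread("pics/top0.png")[150:280,270:460]
cv2.imwrite("pics/topz.png",cv2.resize(im,None,fx=4.2,fy=4.2,interpolation=cv2.INTER_CUBIC))
im=cv2.imread("pics/scene0.png")[170:310,270:460]
cv2.imwrite("pics/scenez.png",cv2.resize(im,None,fx=4.2,fy=4.2,interpolation=cv2.INTER_CUBIC))
E
```

```text
(no output)
```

View pics/topz.png

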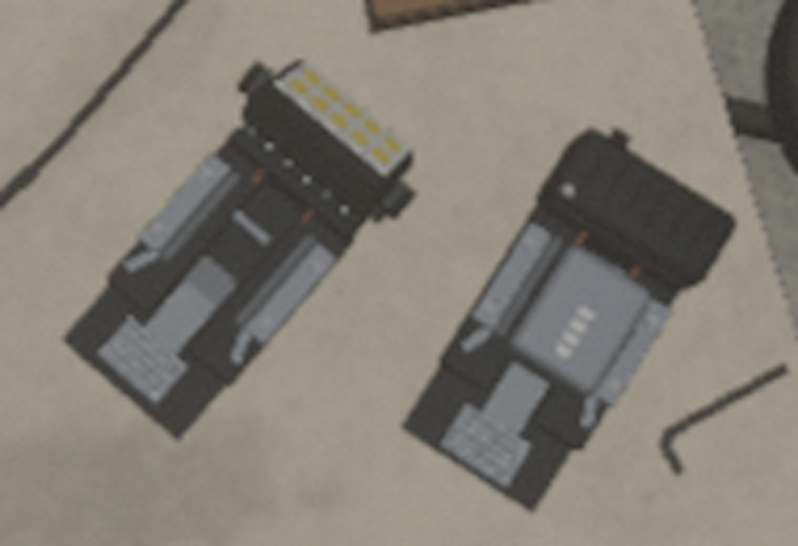

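View pics/scenez.png

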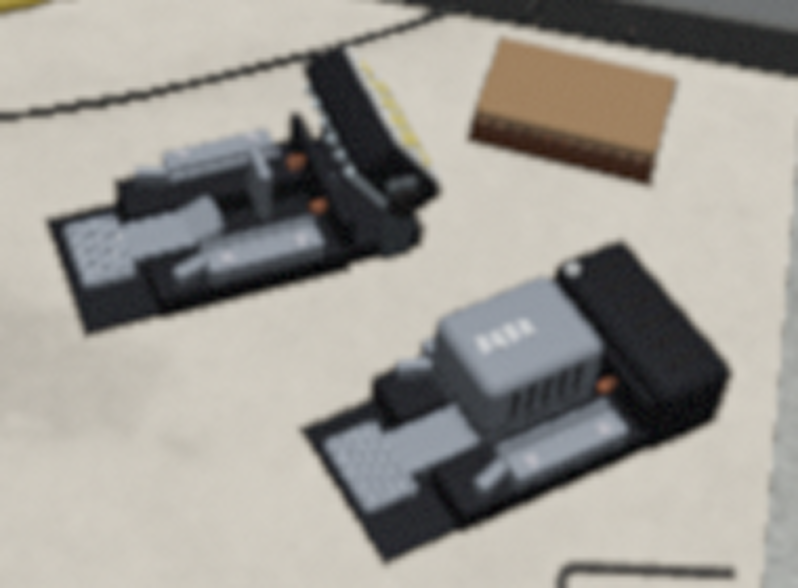

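```bash
cat > h.py <<'E'
import numpy as np, cv2
from rig import robot
def ray(ci,px,fish):
    K,R,t=ci["K"],ci["R"],ci["t"]
    px=np.atleast_2d(np.array(px,float))
    d=np.c_[(px[:,0]-K[0,2])/K[0,0],(px[:,1]-K[1,2])/K[1,1]]
    if fish:
        r=np.linalg.norm(d,axis=1,keepdims=True); v=np.c_[np.sin(r)*d/np.maximum(r,1e-9),np.cos(r)]
    else: v=np.c_[d,np.ones(len(d))]
    v/=np.linalg.norm(v,axis=1,keepdims=True)
    return -R.T@t, v@R
def plane(ci,px,z,fish=False):
    c,d=ray(ci,px,fish); return c+d*((z-c[2])/d[:,2])[:,None]
def tri(obs): # list of (ci,px,fish)
    A=np.zeros((3,3));b=np.zeros(3);L=[]
    for ci,px,f in obs:
        c,d=ray(ci,px,f);d=d[0];P=np.eye(3)-np.outer(d,d);A+=P;b+=P@c;L.append((P,c))
    X=np.linalg.solve(A,b); return X,[float(np.linalg.norm(P@(X-c))*1e3) for P,c in L]
def project(ci,X,fish):
    p=ci["R"]@X+ci["t"]
    if not fish: q=p[:2]/p[2]
    else:
        n=np.linalg.norm(p[:2]); q=p[:2]/n*np.arctan2(n,p[2])
    return q*np.array([ci["K"][0,0],ci["K"][1,1]])+ci["K"][:2,2]
E
python3 - <<'E'
from h import *
ci=robot.camera_info("top");cs=robot.camera_info("scene")
f=lambda l,o:[[x/4.2+o[0]-.4,y/4.2+o[1]-.4] for x,y in l]
T=f([(403,427),(535,512),(65,340),(180,437)],(270,150))
S=f([(303,430),(387,562),(48,220),(87,333)],(270,170))
for a,b in zip(T,S): print(tri([(ci,a,0),(cs,b,0)]))
# pack block top corners: near-left, near-right(front)
T=f([(512,345),(592,397),(655,283),(580,245)],(270,150))
S=f([(435,322),(485,395),(607,352),(548,280)],(270,170))
for a,b in zip(T,S): print(tri([(ci,a,0),(cs,b,0)]))
for p in [(377,138),(236,172),(230,258)]: print(plane(ci,p,.02))
E
```

```text
(array([ 0.39573139, -0.1930146 ,  0.00051863]), [0.28588990655533064, 0.2858899065552822])
(array([ 0.35251761, -0.25908515,  0.00422433]), [0.03801416678546377, 0.038014166785494005])
(array([ 0.44005624, -0.01836079,  0.00239883]), [0.20751915831783352, 0.2075191583177567])
(array([ 0.38983557, -0.07753408,  0.00329105]), [0.545477344649216, 0.5454773446492063])
(array([ 0.43255044, -0.23721614,  0.07005557]), [0.6844635857517393, 0.6844635857517177])
(array([ 0.40734595, -0.27366229,  0.07217988]), [1.4551827370303516, 1.4551827370303712])
(array([ 0.46280948, -0.30764836,  0.06241776]), [1.7146728622499767, 1.714672862249895])
(array([ 0.48051817, -0.27048339,  0.06997063]), [1.3372055466789754, 1.337205546678891])
[[ 0.64275305 -0.21902126  0.02      ]]
[[0.56570512 0.08866208 0.02      ]]
[[0.38039146 0.09572367 0.02      ]]
```

Call:
play_rows(rows=[[[1,10,-20,30,0],[1,22,-52,15,0],[1,22,-54,0,0],[1,22,-54,0,0],[1,22,-54,0,0],[1,22,-54,0,0],[1,22,-54,0,0],[1,22,-54,0,-0.02],[1,20,-54,0,-0.03],[1,20,-54,0,-0.03],[1,15,-54,-15,-0.03],[1,10,-50,-25,0]]])

```text
clock: 1.65
position: [0.4665, -0.1417, 0.2317]
tcp_rot: [0.285, 0.958, -0.0, 0.001]
force: [1.6, -0.0, 0.4]
opening: 0.0919
```

Call:
play_rows(rows=[[[1,0,-30,0,0],[1,0,0,0,0]]])

```text
clock: 1.9
position: [0.4654, -0.171, 0.2309]
tcp_rot: [0.286, 0.958, 0.0, -0.001]
force: [0.4, -0.5, 0.2]
opening: 0.0918
```

```bash
python3 - <<'E'
from h import *
import pickle
ci=robot.camera_info("wrist");im=robot.capture("wrist");cv2.imwrite("pics/w1.png",im[:,:,::-1]);pickle.dump(ci,open("w1.pkl","wb"))
o=robot.get_obs();print(o["clock"],o["position"],o["tcp_rot"],o["force"])
E
```

```text
1.95 [ 0.46547184 -0.16972324  0.23132023] [ 2.85818473e-01  9.58283605e-01  3.26697324e-04 -4.76495677e-04] [0.0256108  0.81803472 0.15848127]
```

View pics/w1.png

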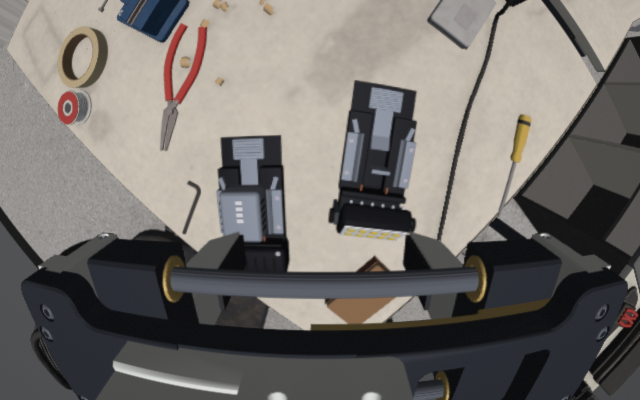

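```bash
python3 - <<'E'
import cv2
im=cv2.imread("pics/w1.png")
cv2.imwrite("pics/w1a.png",cv2.resize(im[120:270,205:305],None,fx=4,fy=4,interpolation=cv2.INTER_CUBIC))
cv2.imwrite("pics/w1b.png",cv2.resize(im[70:245,320:430],None,fx=3.4,fy=3.4,interpolation=cv2.INTER_CUBIC))
E
```

```text
(no output)
```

View pics/w1a.png

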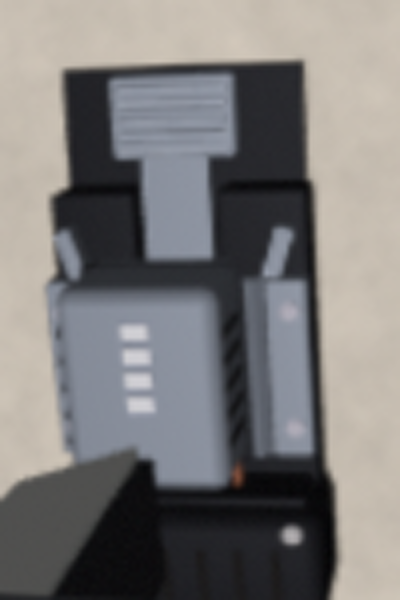

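View pics/w1b.png

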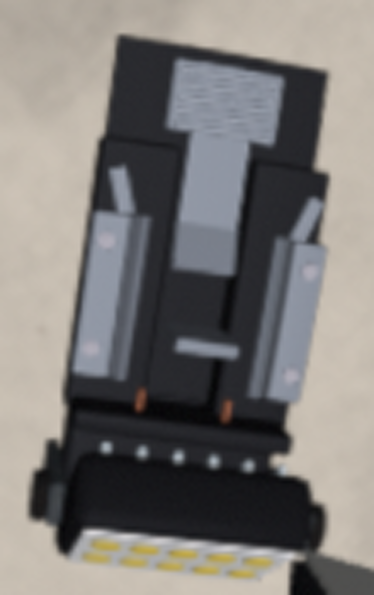

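```bash
cat > m.py <<'E'
from h import *
import pickle
def z2p(l,f,o): return [[x/f+o[0]-.5+.5/f,y/f+o[1]-.5+.5/f] for x,y in l]
def fitframe(W,L):
    W=np.array(W)[:,:2];L=np.array(L,float)
    wc,lc=W.mean(0),L.mean(0);A=(L-lc).T@(W-wc);a=np.arctan2(A[0,1]-A[1,0],A[0,0]+A[1,1])
    R=np.array([[np.cos(a),-np.sin(a)],[np.sin(a),np.cos(a)]]);o=wc-R@lc
    return o,a,(W-(L@R.T+o))*1e3
E
python3 - <<'E'
from m import *
ci=pickle.load(open("w1.pkl","rb"))
C=z2p([(108,77),(236,72),(236,156),(112,160),(65,70),(303,62),(52,190),(312,183)],4,(205,120))
Lp=z2p([(176,60),(286,75),(275,147),(168,130),(120,36),(328,72),(105,136),(329,175),],3.4,(320,70))
zs=[.016]*4+[.004]*2+[.018]*2
for P in (C,Lp):
    W=np.array([plane(ci,p,z,True)[0] for p,z in zip(P,zs)])
    print(W.round(4), np.linalg.norm(W[0]-W[1]),np.linalg.norm(W[1]-W[2]),np.linalg.norm(W[4]-W[5]),np.linalg.norm(W[6]-W[7]))
    print("pad",W[:4].mean(0))
    # left in image = -y? local: 
    for s in (1,-1):
        o,a,r=fitframe(W[4:],[(-.064,-.042*s),(-.064,.042*s),(-.026,-.042*s),(-.026,.042*s)])
        print(s,o,a,np.degrees(a),r.round(1).tolist())
E
```

```text
[[ 0.3635 -0.2427  0.016 ]
 [ 0.3858 -0.2083  0.016 ]
 [ 0.4071 -0.2234  0.016 ]
 [ 0.3854 -0.2572  0.016 ]
 [ 0.3519 -0.257   0.004 ]
 [ 0.3949 -0.1915  0.004 ]
 [ 0.3816 -0.2789  0.018 ]
 [ 0.4272 -0.2081  0.018 ]] 0.04098405025327264 0.026051636376447442 0.07837453794001635 0.08419750328999537
pad [ 0.38545365 -0.23290977  0.016     ]
1 [ 0.42671332 -0.25826469] -0.5730131113342406 -32.831232885111945 [[1.7, 1.9], [-0.8, -3.2], [-0.5, 0.6], [-0.4, 0.8]]
-1 [ 0.35130335 -0.20914054] 2.5598490591015555 146.66854727705396 [[-29.8, 22.4], [-33.0, 17.7], [31.7, -20.4], [31.1, -19.8]]
[[ 0.4064 -0.0661  0.016 ]
 [ 0.4312 -0.0346  0.016 ]
 [ 0.4513 -0.0521  0.016 ]
 [ 0.426  -0.0821  0.016 ]
 [ 0.3884 -0.0767  0.004 ]
 [ 0.4393 -0.0168  0.004 ]
 [ 0.4158 -0.1024  0.018 ]
 [ 0.4699 -0.0404  0.018 ]] 0.040145943258637504 0.026577194939039615 0.07861089955748517 0.08229864000636872
pad [ 0.42870889 -0.05874307  0.016     ]
1 [ 0.46249441 -0.08839109] -0.7102849448100818 -40.69632958930029 [[1.8, 1.9], [-2.0, -2.0], [0.4, 0.9], [-0.2, -0.8]]
-1 [ 0.39436107 -0.02958783] 2.427821035617993 139.1038987539917 [[-26.9, 26.6], [-30.9, 22.9], [29.3, -24.0], [28.4, -25.5]]
```

Call:
play_rows(force=20, rows=[[[0,-41,-30,0,0.006],[0,-41,-31,-10,0],[0,0,0,-55,0],[0,0,0,-55,0],[0,0,0,-45,0],[0,0,0,-15,0],[0,0,0,-10,0],[0,0,0,0,0]]])

```text
clock: 2.95
position: [0.384, -0.2297, 0.0419]
tcp_rot: [0.282, 0.96, 0.0, -0.0]
force: [-0.2, 0.5, -0.5]
opening: 0.0165
```

```bash
python3 - <<'E'
from h import *
o=robot.get_obs();print(o["clock"],o["position"],o["tcp_rot"],o["force"],o["opening"])
im=robot.capture("scene");cv2.imwrite("pics/s2.png",cv2.resize(im[150:330,250:470,::-1],None,fx=3,fy=3))
E
```

```text
2.95 [ 0.38395411 -0.22974545  0.04185642] [ 2.81589104e-01  9.59535075e-01  1.20040722e-04 -3.18443900e-05] [-0.17622433  0.46920817 -0.51178349] 0.01648171483401799
```

View pics/s2.png

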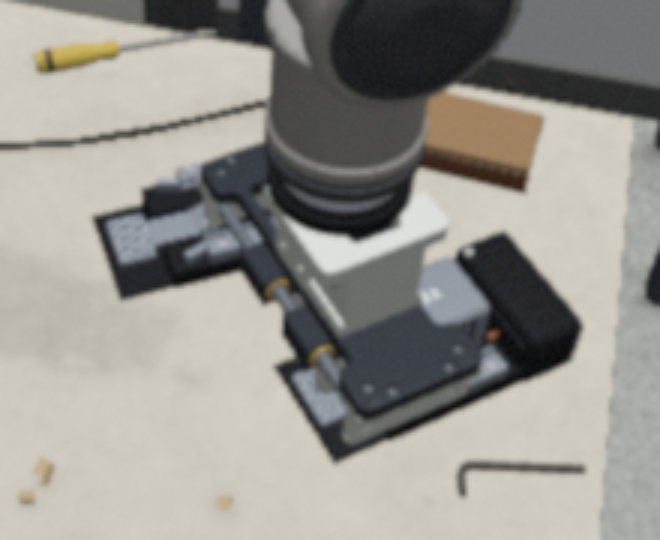

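Call:
play_rows(rows=[[[0,-0.5,-1,-12,0],[0,0,0,-9,0],[0,0,0,0,0],[0,0,0,-2,0],[0,0,0,-1.5,0],[0,0,0,-1.5,0],[0,0,0,0,0]]])

```text
clock: 3.88
position: [0.3833, -0.2314, 0.0158]
tcp_rot: [0.282, 0.959, -0.0, 0.0]
force: [-0.4, -0.3, 1.9]
opening: 0.0004
```

Call:
play_rows(rows=[[[0,0,0,-1.5,0],[0,0,0,-1,0],[0,0,0,0,0]]])

```text
clock: 4.25
position: [0.3833, -0.2314, 0.0133]
tcp_rot: [0.282, 0.959, -0.0, 0.0]
force: [-1.4, 0.1, 2.8]
opening: 0.0004
```

```bash
python3 - <<'E'
from h import *
o=robot.get_obs();print(o["clock"],o["position"],o["force"],o["opening"])
im=robot.capture("scene");cv2.imwrite("pics/s3.png",cv2.resize(im[150:330,250:470,::-1],None,fx=3,fy=3))
E
```

```text
4.25 [ 0.38329965 -0.23143415  0.01326808] [-1.41019353  0.13840265  2.77544372] 0.0003681938880572408
```

View pics/s3.png

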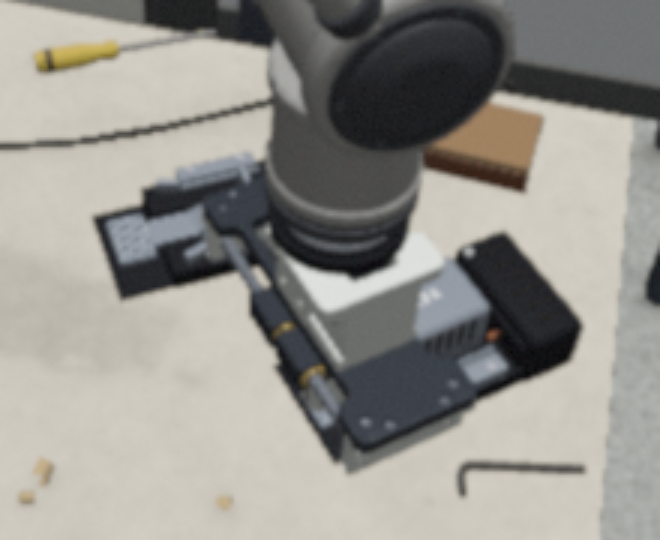

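Call:
play_rows(rows=[[[0,0,0,-1,0],[0,0,0,-1,0],[0,0,0,0,0]]])

```text
clock: 4.68
position: [0.3833, -0.2315, 0.0112]
tcp_rot: [0.282, 0.959, 0.0, 0.0]
force: [0.4, -0.1, 3.0]
opening: 0.0007
```

Call:
play_rows(rows=[[[0,0,0,-1,0],[0,0,0,0,0]]])

```text
clock: 4.92
position: [0.3833, -0.2315, 0.0102]
tcp_rot: [0.282, 0.959, -0.0, 0.0]
force: [-0.3, -0.5, 3.1]
opening: 0.0007
```

```bash
python3 - <<'E'
from h import *
o=robot.get_obs();print(o["clock"],o["position"],o["force"],o["opening"])
im=robot.capture("scene");cv2.imwrite("pics/s4.png",cv2.resize(im[150:330,250:470,::-1],None,fx=3,fy=3))
E
```

```text
4.925 [ 0.38333103 -0.23146102  0.01023818] [-0.30895229 -0.4781749   3.0727411 ] 0.0007166619220640958
```

View pics/s4.png

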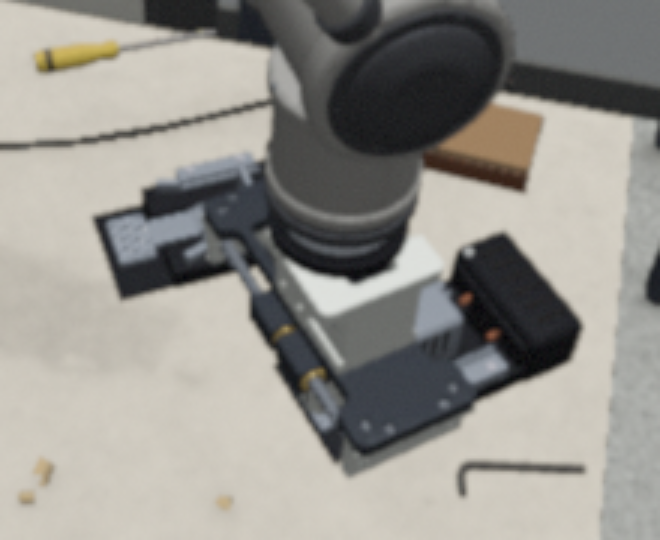

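Call:
play_rows(rows=[[[0,0,0,30,0],[0,0,0,60,0],[1,0,0,60,0],[1,22,-14,40,0],[1,22,-14,0,0],[1,0,0,0,0],[1,0,0,0,0]]])

```text
clock: 5.85
position: [0.4261, -0.2585, 0.1992]
tcp_rot: [0.282, 0.959, 0.001, -0.001]
force: [0.1, 0.0, -0.5]
opening: 0.0458
```

```bash
python3 - <<'E'
from h import *
import pickle
o=robot.get_obs();print(o["clock"],o["position"],o["tcp_rot"],o["force"])
ci=robot.camera_info("wrist");im=robot.capture("wrist");cv2.imwrite("pics/w2.png",im[:,:,::-1]);pickle.dump(ci,open("w2.pkl","wb"))
cv2.imwrite("pics/w2z.png",cv2.resize(im[60:260,220:420,::-1],None,fx=3,fy=3,interpolation=cv2.INTER_CUBIC))
im=robot.capture("top");cv2.imwrite("pics/t2.png",im[:,:,::-1])
E
```

```text
5.85 [ 0.4261291  -0.25848076  0.19918469] [ 2.81979351e-01  9.59419177e-01  6.63918124e-04 -1.43115610e-03] [ 0.05250892  0.02001022 -0.50167474]
```

View pics/w2z.png

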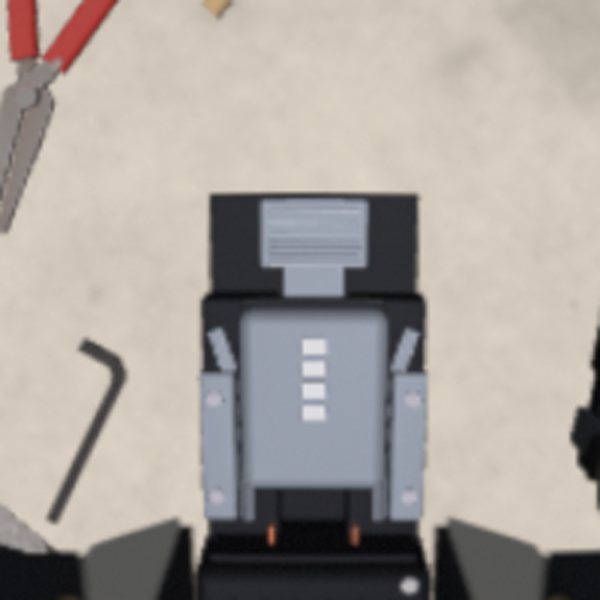

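```bash
python3 - <<'E'
from m import *
ci=pickle.load(open("w2.pkl","rb"))
zz=lambda l:z2p(l,3,(220,60))
B=plane(ci,zz([(242,312),(386,312),(244,488),(388,488)]),.073,True)
print("block",B.round(4),np.linalg.norm(B[0]-B[1]),np.linalg.norm(B[2]-B[3]),np.linalg.norm(B[0]-B[2]),"mid",B.mean(0))
P=plane(ci,zz([(260,198),(367,198),(366,267),(262,267)]),.016,True);print("pad",P.mean(0))
A=plane(ci,zz([(204,297),(423,297)]),.018,True);print("apron",A,np.linalg.norm(A[0]-A[1]))
R=plane(ci,zz([(202,375),(426,375),(207,520),(422,520)]),.029,True);print("rail",R,np.linalg.norm(R[0]-R[1]))
d=(R[1]-R[0]);print("yaw rail",np.degrees(np.arctan2(-d[0],d[1])))
d=(A[1]-A[0]);print("yaw apron",np.degrees(np.arctan2(-d[0],d[1])))
d=(B[1]-B[0]+B[3]-B[2]);print("yaw pack",np.degrees(np.arctan2(-d[0],d[1])))
x=np.array([np.cos(np.radians(-32.9)),np.sin(np.radians(-32.9))])
print("origin from apron",A.mean(0)[:2]+.026*x,"from rail front",R[:2].mean(0)[:2], "from pad",P.mean(0)[:2]+.048*x)
print("pack origin",B.mean(0)[:2]+.010*x)
E
python3 -c "
import cv2
im=cv2.imread('pics/t2.png')[150:280,270:460]
cv2.imwrite('pics/t2z.png',cv2.resize(im,None,fx=4.2,fy=4.2,interpolation=cv2.INTER_CUBIC))"
```

```text
block [[ 0.3895 -0.2626  0.073 ]
 [ 0.4138 -0.2249  0.073 ]
 [ 0.4382 -0.2945  0.073 ]
 [ 0.4638 -0.2548  0.073 ]] 0.044809177698028314 0.047222207926269875 0.058229947338267786 mid [ 0.42633586 -0.25920186  0.073     ]
pad [ 0.3847502 -0.2328873  0.016    ]
apron [[ 0.3825573  -0.2798941   0.018     ]
 [ 0.42653691 -0.21159591  0.018     ]] 0.0812333012485827
rail [[ 0.40529922 -0.29475478  0.029     ]
 [ 0.44967375 -0.22584128  0.029     ]
 [ 0.45330178 -0.32581081  0.029     ]
 [ 0.49803874 -0.25635145  0.029     ]] 0.08196444179190131
yaw rail -32.778150607871574
yaw apron -32.77891274331818
yaw pack -32.78222624960811
origin from apron [ 0.42637722 -0.25986754] from rail front [ 0.42748648 -0.26029803] from pad [ 0.42505195 -0.25895967]
pack origin [ 0.43473205 -0.2646336 ]
```

View pics/t2z.png

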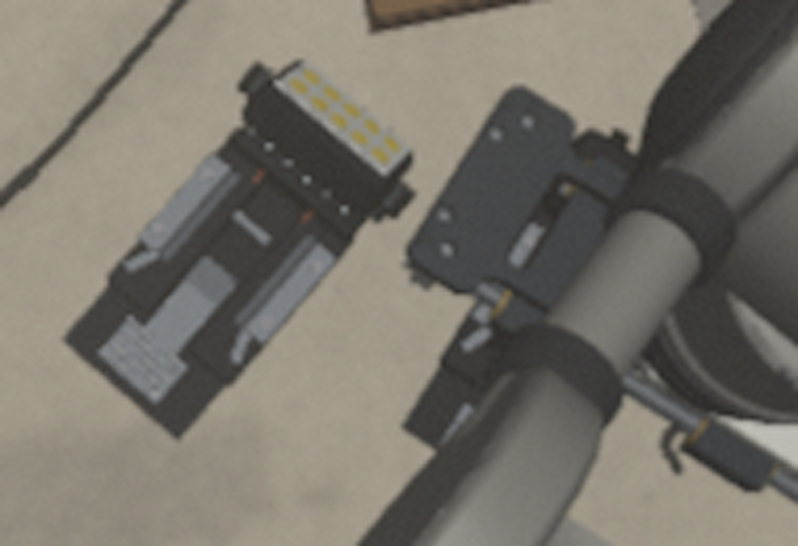

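Call:
play_rows(force=40, rows=[[[1,0,0,-30,0],[1,0,0,-50,0],[1,0,-0.5,-50,0],[1,0,0,-20,0],[1,0,0,-10,0],[0.5,0,0,0,0],[0.3,0,0,0,0],[0.3,0,0,0,0],[0.3,0,0,0,0]]])

```text
clock: 7.08
position: [0.4275, -0.2601, 0.0408]
tcp_rot: [0.282, 0.959, -0.0, 0.001]
force: [-0.3, -0.7, -0.1]
opening: 0.0565
```

Call:
play_rows(rows=[[[0.3,0,0,0,0],[0.3,0,0,0,0]]])

```text
clock: 7.32
position: [0.4274, -0.2599, 0.0405]
tcp_rot: [0.282, 0.959, -0.0, 0.0]
force: [-0.5, -0.0, 3.2]
opening: 0.0481
```

```bash
python3 - <<'E'
from h import *
import pickle
o=robot.get_obs();print(o["clock"],o["position"],o["tcp_rot"],o["force"],o["opening"])
im=robot.capture("wrist");cv2.imwrite("pics/w3.png",im[:,:,::-1])
E
```

```text
7.325 [ 0.42737783 -0.25987882  0.04051034] [ 2.81938691e-01  9.59432400e-01 -8.03163978e-06  2.09339006e-04] [-0.51823754 -0.04275488  3.22502407] 0.048098033852128554
```

View pics/w3.png

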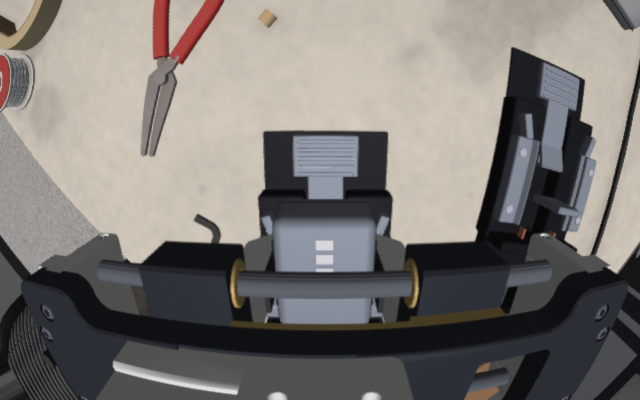

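Call:
play_rows(rows=[[[0.3,-4.2,2.7,0,0],[0.3,-8.4,5.4,0,0],[0.3,0,0,0,0]]])

```text
clock: 7.75
position: [0.414, -0.2512, 0.0405]
tcp_rot: [0.282, 0.959, 0.0, -0.0]
force: [0.3, 2.9, 5.2]
opening: 0.0482
```

Call:
play_rows(rows=[[[0.3,-8.4,5.4,0,0],[0.3,-8.4,5.4,0,0],[0.3,-8.4,5.4,0,0],[0.3,0,0,0,0]]])

```text
clock: 8.25
position: [0.388, -0.2346, 0.0398]
tcp_rot: [0.282, 0.959, 0.001, -0.001]
force: [0.1, -0.3, -4.2]
opening: 0.0477
```

Call:
play_rows(rows=[[[0.3,0,0,10,0],[0.3,0,0,30,0],[0.3,0,10,50,0],[0.3,-2,25,50,-0.05],[0.3,-2,21,20,-0.05],[0.3,0,0,0,-0.038],[0.3,0,0,0,0]]])

```text
clock: 9.12
position: [0.3856, -0.1795, 0.201]
tcp_rot: [0.347, 0.938, -0.0, 0.001]
force: [0.4, -0.8, -3.6]
opening: 0.0478
```

```bash
python3 - <<'E'
from h import *
import pickle
o=robot.get_obs();print(o["clock"],o["position"],o["tcp_rot"],o["force"],o["opening"])
ci=robot.camera_info("wrist");im=robot.capture("wrist");cv2.imwrite("pics/w4.png",im[:,:,::-1]);pickle.dump(ci,open("w4.pkl","wb"))
im=robot.capture("scene");cv2.imwrite("pics/s4b.png",im[:,:,::-1])
E
```

```text
9.125 [ 0.38556427 -0.17949182  0.2010056 ] [ 3.47125795e-01  9.37818367e-01 -1.47459554e-04  6.08826737e-04] [ 0.38829179 -0.75963889 -3.55120622] 0.04780358090357024
```

View pics/w4.png

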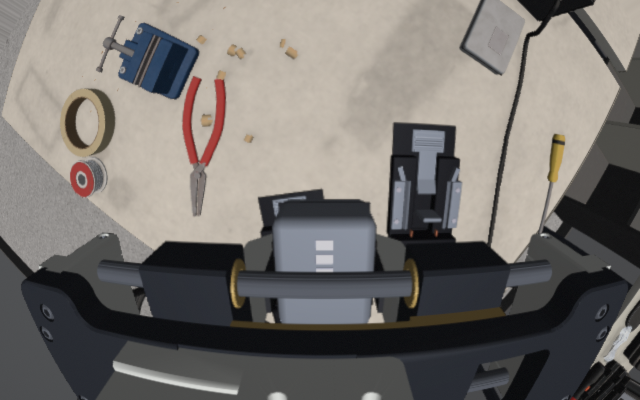

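View pics/s4b.png

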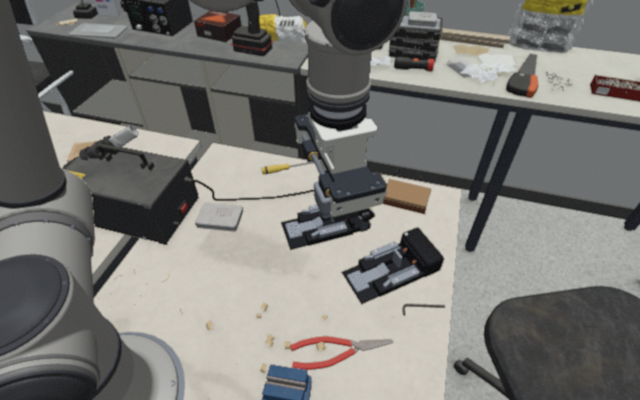

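Pack is held cleanly (block at (325,250) of the wrist image); the light is in view at (425,180). I'll measure the light from this second place.

```bash
python3 -c "
import cv2
im=cv2.imread('pics/w4.png')[110:250,370:480]
cv2.imwrite('pics/w4z.png',cv2.resize(im,None,fx=4.2,fy=4.2,interpolation=cv2.INTER_CUBIC))"
```

```text
(no output)
```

View pics/w4z.png

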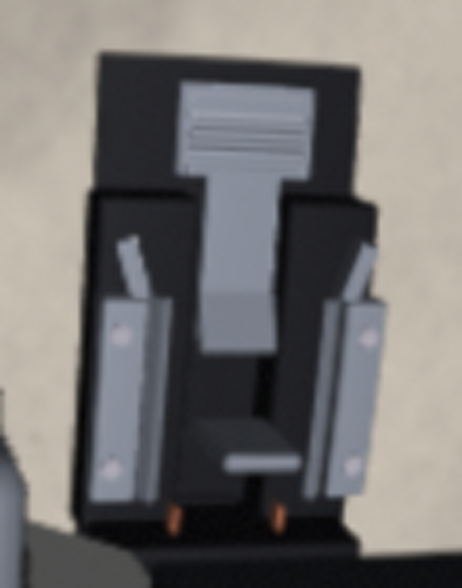

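```bash
python3 - <<'E'
from m import *
c1=pickle.load(open("w1.pkl","rb"));c4=pickle.load(open("w4.pkl","rb"))
names=["p","p","p","p","apr","apr","rf","rf","rb","rb","s","s","s","s"]
a=z2p([(178,84),(314,90),(313,179),(178,174),(93,193),(375,206),(104,297),(384,303),(90,500),(362,495),(121,336),(370,338),(111,469),(353,466)],4.2,(370,110))
b=z2p([(176,60),(286,75),(275,147),(168,130),(105,136),(329,175),(98,212),(326,245),(72,375),(298,405),(106,241),(310,272),(89,349),(291,376)],3.4,(320,70))
X=[]
for n,p,q in zip(names,a,b):
    x,r=tri([(c4,p,1),(c1,q,1)]);X.append(x);print(n,x.round(4),np.round(r,1))
zs=[.016]*4+[.018]*2+[.029]*8
for c,P in((c4,a),(c1,b)):
    W=np.array([plane(c,p,z,True)[0] for p,z in zip(P,zs)])
    o,al,r=fitframe(W[4:10],[(-.026,-.042),(-.026,.042),(0,-.042),(0,.042),(.058,-.042),(.058,.042)])
    print(o.round(4),np.degrees(al),r.round(1).tolist())
    x=np.array([np.cos(al),np.sin(al)]);y=np.array([-x[1],x[0]])
    d=W[:4].mean(0)[:2]-o;print("pad local",d@x,d@y)
    s=W[10:]; m=s.mean(0)[:2]-o;print("screws local",m@x,m@y)
E
```

```text
p [ 0.4064 -0.0659  0.012 ] [0.5 0.5]
p [ 0.4313 -0.0356  0.0162] [1. 1.]
p [ 0.4513 -0.0518  0.0154] [0.1 0.1]
p [ 0.4263 -0.0816  0.0114] [0.1 0.1]
apr [ 0.4163 -0.1025  0.0065] [1. 1.]
apr [ 0.471  -0.0396  0.0126] [0.5 0.5]
rf [ 0.4367 -0.1194  0.0221] [0.3 0.3]
rf [ 0.4887 -0.0572  0.0285] [0.6 0.6]
rb [ 0.4804 -0.1581  0.0243] [0. 0.]
rb [ 0.5349 -0.0943  0.0251] [0. 0.]
s [ 0.446  -0.1226  0.0293] [0.2 0.2]
s [ 0.4935 -0.067   0.0301] [0.1 0.1]
s [ 0.4748 -0.1477  0.029 ] [0. 0.]
s [ 0.5225 -0.0919  0.0295] [0.3 0.3]
[ 0.4612 -0.0891] -40.520532837868 [[-0.8, -0.2], [0.0, -1.3], [0.6, 1.1], [0.0, -0.7], [0.3, 1.1], [-0.1, 0.1]]
pad local -0.044289258477685944 0.0010993147959179183
screws local 0.029537975669839903 0.0011849646283722795
[ 0.4625 -0.0882] -40.663698607130016 [[0.5, 0.8], [-0.2, -0.9], [1.0, 0.8], [-1.2, -0.3], [0.3, 0.1], [-0.3, -0.4]]
pad local -0.044826253228934416 0.0003824433212075883
screws local 0.028857524336434588 -6.632269022114164e-05
```

Call:
play_rows(rows=[[[0.3,12,30,0,0],[0.3,20,50,-10,0],[0.3,15,36,-30,0],[0.3,0,0,-50,0],[0.3,0,0,-45,0],[0.3,0,0,-12,0],[0.3,0,0,-5,0],[0.3,0,0,0,0],[0.3,0,0,0,0]]])

```text
clock: 10.35
position: [0.4333, -0.064, 0.0495]
tcp_rot: [0.348, 0.938, 0.0, 0.001]
force: [0.4, -0.3, -4.1]
opening: 0.0476
```

```bash
python3 - <<'E'
from h import *
import pickle
o=robot.get_obs();print(o["clock"],o["position"],o["tcp_rot"],o["force"],o["opening"])
ci=robot.camera_info("wrist");im=robot.capture("wrist");cv2.imwrite("pics/w5.png",im[:,:,::-1])
cv2.imwrite("pics/w5z.png",cv2.resize(im[100:300,225:425,::-1],None,fx=3,fy=3,interpolation=cv2.INTER_CUBIC))
im=robot.capture("scene");cv2.imwrite("pics/s5.png",cv2.resize(im[150:330,230:450,::-1],None,fx=3,fy=3))
p=o["position"][:2]-np.array([.462,-.0886]);a=np.radians(-40.65);print(p@[np.cos(a),np.sin(a)],p@[-np.sin(a),np.cos(a)])
E
```

```text
10.35 [ 0.43333003 -0.06400971  0.0494549 ] [3.47595101e-01 9.37643758e-01 7.97534527e-05 1.35002224e-03] [ 0.43308381 -0.31406638 -4.07910352] 0.047569449920620656
-0.037771013394551176 -1.9934998754166453e-05
```

View pics/w5z.png

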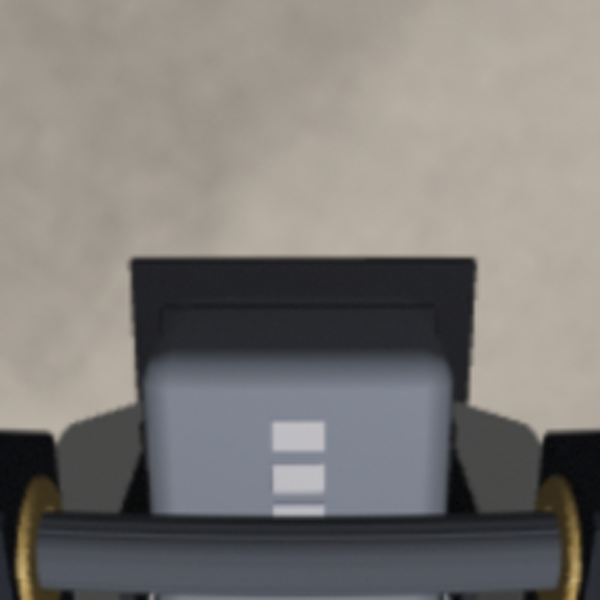

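View pics/s5.png

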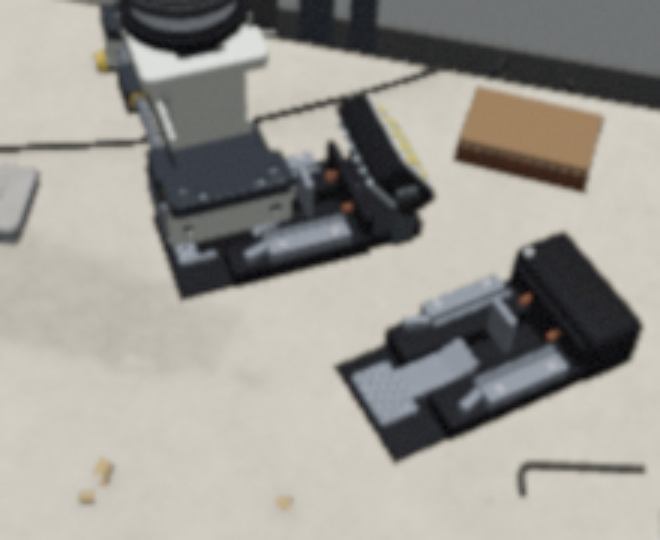

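Call:
play_rows(rows=[[[0.3,0,0,-5,0],[0.3,0,0,-2,0],[0.3,0,0,-1,0],[0.3,0,0,0,0]]])

```text
clock: 10.95
position: [0.4324, -0.0635, 0.0401]
tcp_rot: [0.347, 0.938, 0.0, -0.0]
force: [0.4, -0.4, -3.4]
opening: 0.0483
```

Call:
play_rows(rows=[[[0.3,0,0,-1,0],[0.3,0,0,0,0]]])

```text
clock: 11.2
position: [0.4325, -0.0636, 0.0396]
tcp_rot: [0.347, 0.938, 0.0, 0.0]
force: [-2.0, 0.7, 1.9]
opening: 0.0475
```

Call:
play_rows(rows=[[[0.3,3.8,-3.25,0,0],[0.3,3.8,-3.25,0,0],[0.3,3.8,-3.25,0,0],[0.3,3.8,-3.25,0,0],[0.3,0,0,0,0]]])

```text
clock: 11.82
position: [0.4474, -0.0756, 0.0402]
tcp_rot: [0.348, 0.938, 0.001, -0.0]
force: [-3.1, 6.6, 13.7]
opening: 0.0478
```

Call:
play_rows(rows=[[[0.3,3.8,-3.25,0,0],[0.3,3.8,-3.25,0,0],[0.3,0,0,0,0]]])

```text
clock: 12.2
position: [0.4556, -0.0825, 0.0403]
tcp_rot: [0.348, 0.938, 0.001, 0.0]
force: [-2.0, 4.6, 13.7]
opening: 0.0477
```

Call:
play_rows(rows=[[[0.3,0,0,0.6,0],[0.3,0,0,0,0]]])

```text
clock: 12.45
position: [0.4556, -0.0825, 0.0404]
tcp_rot: [0.348, 0.938, 0.001, 0.0]
force: [-1.2, 5.6, 7.3]
opening: 0.0481
```

Call:
play_rows(rows=[[[0.3,3.8,-3.25,0,0],[0.3,3.8,-3.25,0,0],[0.3,0,0,0,0]]])

```text
clock: 12.82
position: [0.4631, -0.089, 0.0404]
tcp_rot: [0.348, 0.938, 0.001, 0.0]
force: [-0.6, 5.9, 8.4]
opening: 0.0478
```

Call:
play_rows(rows=[[[0.3,0.4,0.5,0.5,0],[0.3,0,0,0,0]]])

```text
clock: 13.08
position: [0.4632, -0.0889, 0.0404]
tcp_rot: [0.347, 0.938, 0.0, -0.0]
force: [-1.1, 3.0, 4.9]
opening: 0.0481
```

Call:
play_rows(rows=[[[0.3,1.5,-1.3,0,0],[0.3,1.5,-1.3,0,0],[0.3,0,0,0,0]]])

```text
clock: 13.45
position: [0.4662, -0.0915, 0.0404]
tcp_rot: [0.348, 0.938, 0.0, -0.0]
force: [-1.7, 4.2, 5.0]
opening: 0.0477
```

Call:
play_rows(rows=[[[0.3,1.5,-1.3,0,0],[0.3,1.5,-1.3,0,0],[0.3,0,0,0,0]]])

```text
clock: 13.82
position: [0.4679, -0.0932, 0.0403]
tcp_rot: [0.348, 0.938, 0.0, -0.002]
force: [-4.0, 7.8, 9.2]
opening: 0.0477
```

Call:
play_rows(rows=[[[0.3,1.5,-1.3,0,0],[0.3,1.5,-1.3,0,0],[0.3,0,0,0,0]]])

```text
clock: 14.2
position: [0.4706, -0.0955, 0.0404]
tcp_rot: [0.348, 0.938, 0.001, -0.002]
force: [-4.5, 8.4, 10.1]
opening: 0.0478
```

Call:
play_rows(rows=[[[0.3,1.5,-1.3,0,0],[0.3,1.5,-1.3,0,0],[0.3,0,0,0,0]]])

```text
clock: 14.58
position: [0.4733, -0.0979, 0.0403]
tcp_rot: [0.348, 0.938, 0.001, -0.002]
force: [-5.5, 8.9, 11.0]
opening: 0.0476
```

Call:
play_rows(rows=[[[0.3,0,0,0.5,0],[0.3,1.5,-1.3,0,0],[0.3,1.5,-1.3,0,0],[0.3,0,0,0,0]]])

```text
clock: 15.08
position: [0.476, -0.1002, 0.0403]
tcp_rot: [0.348, 0.938, 0.001, -0.003]
force: [-4.7, 9.1, 7.1]
opening: 0.048
```

Call:
play_rows(rows=[[[0.3,1.5,-1.3,0,0],[0.3,1.5,-1.3,0,0],[0.3,0,0,0,0]]])

```text
clock: 15.45
position: [0.4789, -0.1027, 0.0403]
tcp_rot: [0.348, 0.938, 0.001, -0.003]
force: [-5.9, 10.4, 7.6]
opening: 0.0478
```

```bash
cat > st.py <<'E'
from h import *
o=robot.get_obs();a=np.radians(-40.65);x=np.array([np.cos(a),np.sin(a)]);y=np.array([-x[1],x[0]])
p=o["position"][:2]-np.array([.462,-.0886]);f=o["force"]
print(o["clock"],"pack x~",(p@x+.0087)*1e3,"y",p@y*1e3,"z",o["position"][2],"Fx,Fy,Fz",f[:2]@x,f[:2]@y,f[2],o["opening"])
E
python3 st.py
```

```text
15.45 pack x~ 30.68976215589172 y 0.27998587929588437 z 0.04034471348203031 Fx,Fy,Fz -11.252848367539158 4.0514799994637185 7.635397203978348 0.047754623402962
```

Call:
play_rows(rows=[[[0.3,1,-0.8,0,0],[0.3,1,-0.8,0,0],[0.3,0,0,0,0]]])

```text
clock: 15.82
position: [0.4809, -0.1044, 0.0403]
tcp_rot: [0.348, 0.938, 0.001, -0.003]
force: [-5.8, 9.8, 8.0]
opening: 0.0479
```

Call:
play_rows(rows=[[[0.3,0.8,-0.6,0,0],[0.3,0.8,-0.6,0,0],[0.3,0,0,0,0]]])

```text
clock: 16.2
position: [0.4822, -0.1055, 0.0404]
tcp_rot: [0.348, 0.938, 0.001, -0.003]
force: [-6.8, 9.2, 9.3]
opening: 0.0477
```

Call:
play_rows(rows=[[[0.3,0.4,-0.3,0,0],[0.3,0.4,-0.3,0,0],[0.3,0,0,0,0]]])

```text
clock: 16.58
position: [0.4829, -0.1061, 0.0403]
tcp_rot: [0.348, 0.938, 0.001, -0.004]
force: [-7.2, 9.4, 9.4]
opening: 0.0479
```

```bash
python3 st.py
```

```text
16.575 pack x~ 35.93794718612499 y 0.325309382549402 z 0.040324145847678586 Fx,Fy,Fz -11.60900592100917 2.4599109784444115 9.423712079330398 0.04789311165340194
```

Call:
play_rows(rows=[[[0.3,0.5,-0.4,0,0],[0.3,0.4,-0.4,0,0],[0.3,0,0,0,0]]])

```text
clock: 16.95
position: [0.4832, -0.1064, 0.0403]
tcp_rot: [0.348, 0.938, 0.001, -0.004]
force: [-9.3, 10.6, 11.8]
opening: 0.0479
```

Call:
play_rows(rows=[[[0.3,0.5,-0.4,0,0],[0.3,0.4,-0.4,0,0],[0.3,0,0,0,0]]])

```text
clock: 17.32
position: [0.4836, -0.1068, 0.0402]
tcp_rot: [0.348, 0.938, 0.001, -0.005]
force: [-9.3, 13.1, 11.8]
opening: 0.0476
```

```bash
python3 st.py
```

```text
17.325 pack x~ 37.00728923729023 y 0.2605950554659037 z 0.04023091289849717 Fx,Fy,Fz -15.612190900330479 3.8457670992169457 11.808803655248555 0.04758637380405955
```

Call:
play_rows(rows=[[[0.3,0.4,-0.3,0,0],[0.3,0.4,-0.3,0,0],[0.3,0,0,0,0]]])

```text
clock: 17.7
position: [0.484, -0.1071, 0.0401]
tcp_rot: [0.348, 0.938, 0.001, -0.005]
force: [-10.4, 13.0, 12.4]
opening: 0.0479
```

```bash
python3 st.py; python3 - <<'E'
from h import *
im=robot.capture("scene");cv2.imwrite("pics/s6.png",cv2.resize(im[150:330,230:450,::-1],None,fx=3,fy=3))
E
```

```text
17.7 pack x~ 37.45806745391074 y 0.25745797532393 z 0.04014238385106971 Fx,Fy,Fz -16.41564476621482 3.082085892108419 12.355845464755353 0.047862799881892765
```

View pics/s6.png

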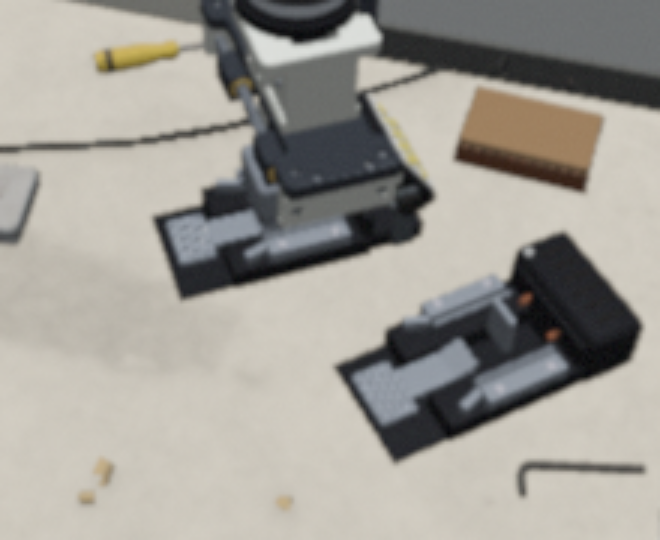

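Call:
play_rows(rows=[[[0.3,-0.8,0.7,0,0],[0.3,-0.8,0.7,0,0],[0.3,0,0,0,0]]])

```text
clock: 18.12
position: [0.4838, -0.107, 0.0402]
tcp_rot: [0.348, 0.938, 0.001, -0.004]
force: [-5.9, 9.1, 7.0]
opening: 0.0475
```

Call:
play_rows(rows=[[[0.3,-0.8,0.7,0,0],[0.3,-0.8,0.7,0,0],[0.3,0,0,0,0]]])

```text
clock: 18.5
position: [0.4836, -0.1068, 0.0402]
tcp_rot: [0.348, 0.938, 0.0, -0.002]
force: [-4.5, 4.8, 2.5]
opening: 0.048
```

```bash
python3 st.py
```

```text
18.5 pack x~ 36.913764429736204 y 0.2623230018811999 z 0.04023744429776534 Fx,Fy,Fz -6.5212785799982464 0.7244399895999223 2.5436014625806993 0.047968781216298446
```

Call:
play_rows(rows=[[[0.3,-0.8,0.7,0,0],[0.3,-0.8,0.7,0,0],[0.3,0,0,0,0]]])

```text
clock: 18.88
position: [0.4825, -0.1057, 0.0403]
tcp_rot: [0.348, 0.938, 0.0, -0.001]
force: [-5.1, 3.2, -2.0]
opening: 0.0478
```

```bash
python3 st.py
```

```text
18.875 pack x~ 35.39224340182485 y 0.31693401936486915 z 0.04028933555410728 Fx,Fy,Fz -5.996546511890213 -0.868351425753713 -2.0426239828430837 0.04777889997210909
```

Call:
play_rows(rows=[[[0.3,-0.8,0.7,0,0],[0.3,0,0,0,0]]])

```text
clock: 19.12
position: [0.4821, -0.1053, 0.0404]
tcp_rot: [0.347, 0.938, -0.0, -0.001]
force: [-3.0, 2.6, -6.5]
opening: 0.0477
```

Call:
play_rows(rows=[[[0.3,-0.8,0.7,0,0],[0.3,0,0,0,0]]])

```text
clock: 19.38
position: [0.4821, -0.105, 0.0408]
tcp_rot: [0.348, 0.938, -0.0, 0.0]
force: [-1.8, 0.1, -7.6]
opening: 0.0481
```

```bash
python3 st.py
```

```text
19.375 pack x~ 34.61537998189185 y 0.6964093208063312 z 0.04076092583361138 Fx,Fy,Fz -1.4428317119476004 -1.0789523662036327 -7.56725533820786 0.04806286443933983
```

Call:
play_rows(rows=[[[0.3,0,0,-0.4,0],[0.6,0,0,0,0],[0.8,0,0,0,0],[0.8,0,0,0,0],[0.8,0,0,0,0]]])

```text
clock: 20.0
position: [0.4821, -0.1048, 0.0407]
tcp_rot: [0.347, 0.938, 0.0, 0.0]
force: [-0.6, 0.4, -0.8]
opening: 0.0727
```

```bash
python3 st.py; python3 - <<'E'
from h import *
im=robot.capture("wrist");cv2.imwrite("pics/w7.png",im[:,:,::-1])
E
```

```text
20.0 pack x~ 34.522204643209065 y 0.8357467745028166 z 0.04066542581649919 Fx,Fy,Fz -0.7144799993607763 -0.1378592538381138 -0.8051211631538729 0.07267430184803017
```

View pics/w7.png

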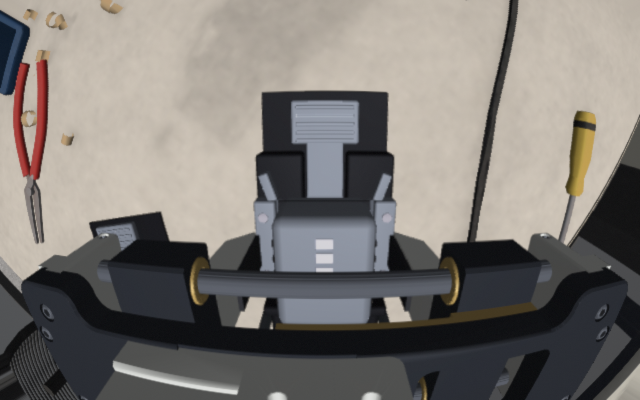

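Call:
play_rows(rows=[[[0.9,0,0,20,0],[1,0,0,50,0],[1,0,0,60,0],[1,0,0,30,0],[1,0,0,0,0],[1,0,0,0,0]]])

```text
clock: 20.8
position: [0.4812, -0.1045, 0.1995]
tcp_rot: [0.348, 0.938, 0.0, -0.001]
force: [-0.6, 0.1, -0.1]
opening: 0.092
```

```bash
python3 - <<'E'
from h import *
import pickle
o=robot.get_obs();print(o["clock"],o["position"],o["force"])
ci=robot.camera_info("wrist");pickle.dump(ci,open("w8.pkl","wb"))
im=robot.capture("wrist");cv2.imwrite("pics/w8.png",cv2.resize(im[60:260,220:420,::-1],None,fx=3,fy=3,interpolation=cv2.INTER_CUBIC))
im=robot.capture("top");cv2.imwrite("pics/t8.png",im[:,:,::-1])
E
```

```text
20.8 [ 0.48123795 -0.10445036  0.1995059 ] [-0.5807472   0.12272803 -0.10965108]
```

View pics/w8.png

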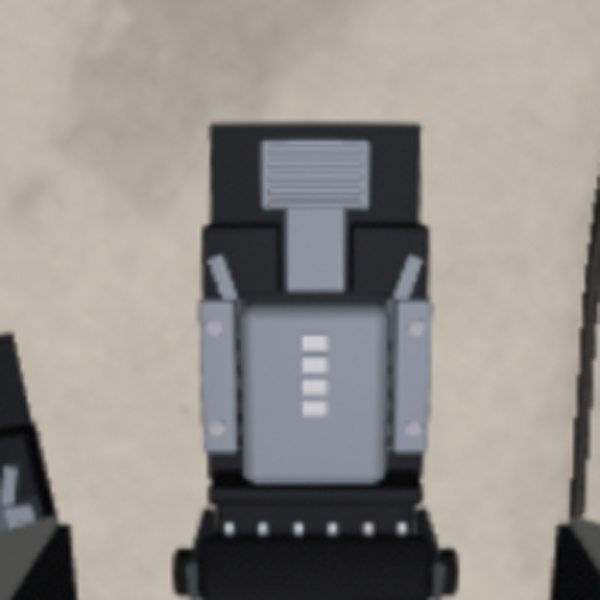

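View pics/t8.png

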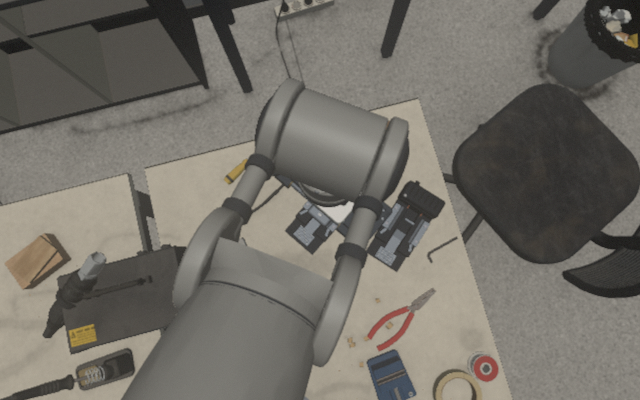

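```bash
python3 - <<'E'
from m import *
ci=pickle.load(open("w8.pkl","rb"));zz=lambda l:z2p(l,3,(220,60))
B=plane(ci,zz([(244,305),(387,305),(246,484),(385,484)]),.073,True);S=plane(ci,zz([(214,328),(417,328),(217,429),(413,429)]),.029,True)
a=np.radians(-40.65);x=np.array([np.cos(a),np.sin(a)]);y=np.array([-x[1],x[0]])
d=B.mean(0)[:2]-S.mean(0)[:2]
print("pack x",29+10+d@x*1e3,"y",d@y*1e3)
e=(B[1]-B[0]+B[3]-B[2]);print("yaw",np.degrees(np.arctan2(-e[0],e[1])))
print(robot.get_obs()["force"]);print(robot.hand_in())
E
```

```text
pack x 33.97899867751347 y 0.03444131372444392
yaw -40.67627800327621
[-0.39704186 -0.57240655  0.31289294]
the job is handed in; nothing more can be done
None
```

The pack is in the work light and latched by its catch. I handed the job in at about 21 s of the 67 s allowed; the hand-in gave no verdict.

- **Charger:** I pressed the catch tongue down with closed fingertips at about 3 N, and the pack sprang loose. I then gripped it across its sides and slid it about 47 mm out before lifting it clear.
- **Light:** I set the pack on the apron and pushed it in in small steps. Force along the push peaked at about 16 N at the end stop, and the press on the floor at about 18 N, both under the 35 N limit.
- **Latch check:** I eased the hand back while still holding the pack. It settled about 2–3 mm behind the stop and the push-back force fell to nearly zero. It did not move when I opened the fingers.

The last wrist view puts the pack at light x ≈ 34 mm, y ≈ 0 mm, in line within about 0.1°. The arm reading before release gave x ≈ 34.6 mm, so the two agree within 1 mm. The hand was about 0.16 m up, clear of everything.

I did not go near the tin box, sanding block or screwdriver. I did not measure their positions again, because the arm hid most of them in the final top view.

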